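# Unlock the die chest

## Task

Unlock the die chest on the bench: turn its left dial (as seen from the robot) to 4 and its right dial to 6, feeling each one into its gate because the lock is worn and the marks are a little off, then draw the bolt on the near edge of the lid to the left, fully open. Stop each dial as soon as it catches (pushing on rides it out again), hold the pegs gently, never force the bolt, leave the things lying about where they are, and let go of everything at the end.

Things in the scene. Friction and masses are not known exactly. Their poses are not given: they have to be found in the camera images.
- chest: Grey steel die chest, 240 (x) x 360 (y) x 100 mm high, fixed to the bench. Origin: centre of its underside; x points to its far (hinge) side, y to its left end, z up. On its lid: two numbered dials side by side, and a sliding bolt along the near edge.
- left_dial: Left dial: origin on its turning axis, on the lid, 100 mm above the table; its x axis points to its peg. An aluminium disc 74 mm across, upper face 111 mm above the table, on a white ring 104 mm across with ten black ticks: number 0 is the double tick on the far side (chest +x), 1, 2, 3 .. follow clockwise seen from above. The peg stands at the number set.
- right_dial: The same for the right dial, 190 mm to the right of the left one.
- left_turn (a joint): Left dial, rad: 0 with its peg at number 0, clockwise from above positive, 0.6283 per number; end stops at 0 and 9 (5.655). Starts between 0 and 3. Drag 2 to 4 N at the peg. One gate, up to 0.25 rad either side of 4, new each time, 0.1 rad wide: there a hidden spring pawl snaps in and the dial is held both ways; it stays if let go, but 12 to 15 N at the peg rides it out again.
- right_turn (a joint): Right dial, rad: 0 with its peg at number 0, clockwise from above positive, 0.6283 per number; end stops at 0 and 9 (5.655). Starts between 7 and 9. Drag 2 to 4 N at the peg. One gate, up to 0.25 rad either side of 6, new each time, 0.1 rad wide: there a hidden spring pawl snaps in and the dial is held both ways; it stays if let go, but 12 to 15 N at the peg rides it out again.
- left_peg: Upright black peg, a sleeve that spins freely on its pin, by which the left dial is turned: 12 mm across, 38 mm high, 26 mm from the dial's axis. The point is the centre of its foot, on the dial's upper face (111 mm above the table); its top is at 149 mm. More than 60 N on it (grip and push together) damages the lock: hold it gently, with about 10 N.
- right_peg: The same for the right dial.
- bolt_slide (a joint): How far the bolt is drawn, m: 0 shut, 0.035 fully open at its end stop, moving to the chest's left (+y). While either dial is out of its gate it moves only 3 to 6 mm and then stands against a pawl. It slides with about 3 N of drag and stays where it is left.
- bolt: The steel bolt, a rod 14 mm across and 210 mm long lying on the near edge of the lid, along the chest's y. Origin: on the lid under its middle.
- bolt_knob (a point): Upright black knob on the steel bolt, 14 mm across, 36 mm high, on the near edge of the lid, midway between the dials at the start. The point is the centre of its foot, 118 mm above the table; its top is at 154 mm. More than 60 N on it (grip and push together) damages the bolt.
- spool: Bystander: brass foil spool, ring 44 mm across and 30 mm high, lying flat on the chest lid near its far edge, between the dials. Origin: centre of underside.
- label_pad: Bystander: white paper pad 28 x 60 x 14 mm on the lid's far edge behind the right dial. Origin: centre of underside.
- glue_can: Bystander: white can with a blue label, 76 mm across, 85 mm high, on the table to the left. Origin: centre of underside.
- tub: Bystander: white open tub, 90 mm across, 100 mm high, on the table to the left. Origin: centre of underside.
- case_a: Bystander: blue half shell of a spectacle case, 160 x 70 x 25 mm, on the table to the right. Origin: centre of underside.
- case_b: Bystander: red half shell of a spectacle case, 160 x 70 x 25 mm, on the table to the right. Origin: centre of underside.

How it is judged (in metres and radians):
At the end, for the whole second after the job is handed in: The bolt is drawn at least 31 of its 35 mm and stands still, with the left dial at rest within 0.31 rad (half a number) of 4 and the right one of 6, all let go (value of joint bolt_slide above 0.031 m and value of joint left_turn between 2.2 and 2.83 rad and value of joint right_turn between 3.46 and 4.08 rad and velocity of joint left_turn between -0.05 and 0.05 rad/s and velocity of joint right_turn between -0.05 and 0.05 rad/s and velocity of joint bolt_slide between -0.005 and 0.005 m/s); the robot touches nothing.
It fails at once if the left dial is pressed with more than 60 N (dial forced) (contact force between the fingers and left_dial above 60 N).
It fails at once if the right dial is pressed with more than 60 N (dial forced) (contact force between the fingers and right_dial above 60 N).
It fails at once if the bolt is pressed with more than 60 N (bolt forced) (contact force between the fingers and bolt above 60 N).
It fails at once if a bystander is shifted by more than 30 mm (distance of any of spool, label_pad, glue_can, tub, case_a, case_b from where it was at the start of the episode above 0.03 m).
It also fails if it takes over 64 s, if anything falls off the work surface, if the arm or the gripper's body presses on something with over 40 N, if the wrist force passes 120 N, or if a joint passes its speed limit or range.

## Robot

A 6-joint arm with a two-finger parallel gripper is mounted at the origin on the work surface. World frame = base frame: x ahead of the robot, y to its left, z up, the work surface at z = 0. Lengths are in mm, angles in rad, forces in N, time in s.
With the tool pointing down it reaches from about 400 to 825 mm from the base axis. Payload 7 kg.
Tool frame: the origin (TCP) lies between the finger pads; the fingertips stand robot.tip_reach ahead of it and the grasp point (between the pads) lies 5 mm behind it (robot.tip_reach is the distance from the TCP to the fingertips, in mm); z points along the fingers, y is the direction in which the jaws open and shut (so a half turn about z gives the same grasp; the last joint's range is limited). The gripper opens to 88 mm and grips with 3 to 60 N. Pads are 19 mm wide; open, the fingers measure 130 mm over their backs; the gripper's body (78 mm by 193 mm) begins 47 mm behind the grasp point.
Start: joints at [1.525, 0.359, 0.012, 0, -1.224, -0.288], TCP at [221.162, 637.717, 240.561] pointing down, gripper open.
Joint ranges: [-3.07, 3.07], [-1.43, 2.12], [-1.02, 1.25], [-3.03, 1.67], [-3.05, -0], [-3.03, 3.03]. Speed limits (rad/s): [2.39, 2.39, 3.01, 3.14, 3.14, 3.14].

## Interface

Orientations are given as a unit quaternion [x, y, z, w].
In Python, from cell import robot gives the robot as it stands.
- The arm moves only by the tool move_arm, never from a script. Its argument "motion" is one flat list of numbers, 7 for each row, row after row: the opening, from 0 (shut) to 1 (fully open), then the shift along the tool's x, y, z in cm, then the turn, a rotation vector about the tool's x, y, z in rad. In form: [jaw, tx, ty, tz, ax, ay, az, jaw, tx, ty, tz, ax, ay, az, ...]. A call has 1 to 12 rows; each row shifts and turns the commanded pose from where the row before left it, along the tool's axes as they then stand; what a row does not reach is not made up. A row lasts 1/12 s, in which the tool goes at most 41.7 mm and 7.16 degrees, less where a joint would pass 70% of its speed; a pose out of reach is approached as far as the arm can. A call with a gripper value outside its range is refused whole. The fingers move at their own pace and stop on an object; "squeeze" is the grip in N (left out, the last holds). Time passes only in rows, so rows that do not move let the fingers close. It gives the time, the measured TCP pose, the force and the opening at its end, in the units of the state.
- robot.sense(): the state, without advancing time (a new reading comes with each control period).
- robot.snapshot(name): name is "scene" or "side" or "wrist"; returns the picture (420x560x3 uint8, red, green, blue); there is no depth.
- robot.camera_params(name): a dict with "vfov" (degrees; the focal length in pixels is half the picture's height over the tangent of half this angle, whatever the lens; pixels are square), "cx", "cy" (the principal point, pixels), "eye" and "attitude" of the camera in the world. Camera axes: x right, y down, z forward; pixel columns grow to the right and rows downward; lengths in mm; the calibration is good to about 2 mm. A picture is of the moment at which its call begins: read the wrist's pose just before it. camera_params takes no time and is no camera call; for the wrist camera it gives the pose at the moment of the call.
- robot.hand_in(): hands the job in, once; it reports no verdict.
Trained networks look in the newest picture that a camera, given by its name, has taken for a name from the list of things; names that differ only in an ending like _2 or _b are one class to them, and where a whole thing is asked for, a point or a joint stands for the part that bears it (a point fixed in the world has none). Each returns a list of dicts, best first, with "p" (0 to 1); they miss things now and then, are a little off and sometimes report something else, mostly with a low value. They report only what shows in the picture. A call takes as long as a camera call.
- robot.regions_of(camera, label): "region" (420x560 bool, what is visible of it).
- robot.mark_of(camera, label): "position" ([x, y, z] in mm, in world coordinates, good to about 4 mm: a listed point, or the origin of a listed thing).
The state is a dict: "time": time; "qpos": joint angles; "dq": joint speeds; "effort": joint torques, N m; "tool_pos": TCP position; "tcp_rot": TCP orientation; "wrist_force": force on the tool from outside, world axes, zero at the start; "moment": the same for the moment, N m; "width": opening from 0.0 (shut) to 1.0 (fully open).
Only numpy, scipy, OpenCV 4.12 (cv2) and the standard library are available. Lean on these libraries where they do the work, as an engineer would, in place of code of your own. Each camera call takes 0.05 s, during which the arm holds its last target.

## Working session

There is one attempt and no reset: what is moved stays moved. The work goes in short steps, Python scripts to look and compute and a tool call to move; the robot and the scene stay as the last step left them, time stands still between calls to the robot, and variables do not carry over. Pictures are saved under pics/ and viewed, and the job is handed in when it is done.

Besides the shell and the picture viewer there is one more tool, called after "Request:" in YAML: its name, and indented under it one key for each argument. move_arm: Moves the arm, as the interface text tells. Its arguments: {"type":"object","properties":{"motion":{"type":"array","items":{"type":"number"}},"squeeze":{"type":"number"}},"required":["motion"]}

```bash
ls; mkdir -p pics
python3 - <<'E'
from cell import robot
import cv2
s=robot.sense();print(s, robot.tip_reach)
for n in ["scene","side"]:
    im=robot.snapshot(n);cv2.imwrite(f"pics/{n}0.png",im[:,:,::-1]);print(robot.camera_params(n))
for l in ["chest","left_dial","right_dial","left_peg","right_peg","bolt_knob","spool","label_pad"]:
    print(l,[(r['p'],r['position']) for r in robot.mark_of("scene",l)][:3])
E
```

```text
pics
{'time': 0.0, 'qpos': array([ 1.52510746e+00,  3.59388410e-01,  1.10320088e-02, -3.72149780e-04,
       -1.22406409e+00, -2.88119773e-01]), 'dq': array([-0.00224482, -0.00187271,  0.001215  , -0.0003793 , -0.00085631,
        0.00025762]), 'effort': array([ 6.23291089e-05, -5.82719707e+01,  2.93037558e+01,  6.99671522e+00,
        6.81251142e-03, -1.67617941e-04]), 'tool_pos': array([221.01026853, 637.29290624, 239.60601506]), 'tcp_rot': array([ 9.86092907e-01, -1.66192925e-01, -7.54699083e-05,  8.27279660e-04]), 'wrist_force': array([-1.21746404,  0.28483038,  0.34941459]), 'moment': array([0.02163802, 0.0143685 , 0.00765906]), 'width': 0.9984563840672491} 14.0
{'vfov': 52.96355046338149, 'cx': 282.0208978085985, 'cy': 219.8106367501097, 'eye': array([1438.9632031 , -248.72308168,  838.8322782 ]), 'attitude': array([ 0.7099159 ,  0.55050247, -0.2620574 , -0.35255123])}
{'vfov': 52.41942449792483, 'cx': 281.3633424133095, 'cy': 210.0006840338519, 'eye': array([ 170.13876839, -917.41211297, 1149.10563933]), 'attitude': array([ 0.91376222, -0.17886018,  0.06401264, -0.35909613])}
chest [(0.62, [532.0, 19.5, -3.5])]
left_dial [(0.89, [528.6, 112.7, 94.3])]
right_dial [(0.84, [562.4, -72.9, 99.1])]
left_peg [(0.39, [547.9, 112.9, 111.0])]
right_peg [(0.44, [615.7, 55.3, 100.6]), (0.4, [561.5, -46.5, 109.4]), (0.22, [651.7, -84.7, 97.9])]
bolt_knob []
spool [(0.68, [616.9, 59.5, 98.9])]
label_pad [(0.75, [653.1, -84.5, 96.8]), (0.16, [527.7, 114.0, 98.1])]
```

View pics/scene0.png

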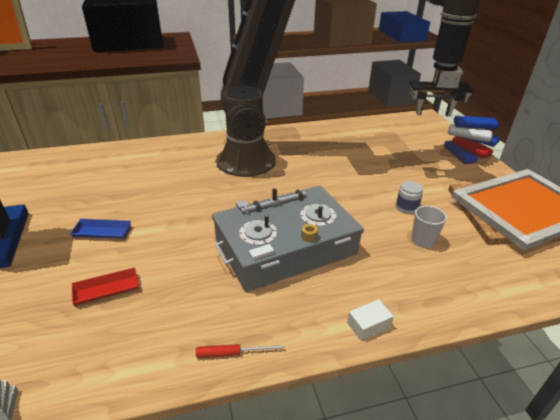

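View pics/side0.png

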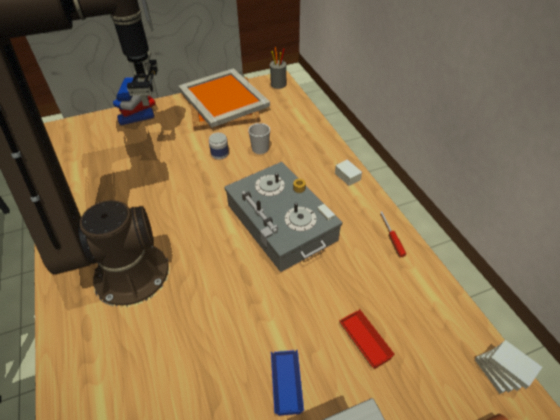

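Run:
```python
from cell import robot
for l in ["chest","left_dial","right_dial","left_peg","right_peg","bolt_knob","spool"]:
    print(l,[(r['p'],r['position']) for r in robot.mark_of("side",l)][:3])
```

```text
chest [(0.6, [530.1, 16.3, 0.7])]
left_dial [(0.85, [526.7, 112.3, 100.8])]
right_dial [(0.79, [562.6, -68.0, 97.7])]
left_peg []
right_peg [(0.42, [557.7, -48.5, 111.3])]
bolt_knob [(0.64, [444.1, 4.6, 120.8])]
spool [(0.57, [615.2, 58.1, 101.9])]
```

The scene picture shows the chest at about (285,235), with dials at (257,231) and (318,214), knob at (275,196) and spool at (310,232). The network positions fit this, with the chest yawed about +0.19 rad. Next I'll move over it for a wrist view.

Request:
move_arm:
  motion: [1,2.2,2.5,-0.6,0,0,0,1,2.2,2.5,-0.6,0,0,0,1,2.2,2.5,-0.6,0,0,0,1,2.2,2.5,-0.6,0,0,0,1,2.2,2.5,-0.6,0,0,0,1,2.2,2.5,-0.6,0,0,0,1,2.2,2.5,-0.6,0,0,0,1,2.2,2.5,-0.6,0,0,0,1,2.2,2.5,-0.6,0,0,0,1,2.2,2.5,-0.6,0,0,0,1,2.2,2.5,-0.6,0,0,0,1,2.2,2.5,-0.6,0,0,0]
  squeeze: 10

```text
time: 1.85
tool_pos: [372.5, 266.2, 313.2]
tcp_rot: [0.986, -0.166, 0.0, -0.0]
wrist_force: [-0.2, -0.0, 0.7]
width: 1.003
```

Request:
move_arm:
  motion: [1,2.2,2.5,-0.6,0,0,0,1,2.2,2.5,-0.6,0,0,0,1,2.2,2.5,-0.6,0,0,0,1,2.2,2.5,-0.6,0,0,0,1,2.2,2.5,-0.6,0,0,0,1,2.2,2.5,-0.6,0,0,0,1,0,0,0,0,0,-0.104,1,0,0,0,0,0,-0.104,1,0,0,0,0,0,-0.104,1,0,0,0,0,0,-0.104,1,0,0,0,0,0,-0.104,1,0,0,0,0,0,0]

```text
time: 2.85
tool_pos: [447.8, 82.7, 348.7]
tcp_rot: [0.995, 0.095, 0.0, -0.0]
wrist_force: [0.6, 0.1, 1.5]
width: 1.0
```

Run:
```python
from cell import robot
import cv2
s=robot.sense();print(s)
n="wrist"
print(robot.camera_params(n))
im=robot.snapshot(n);cv2.imwrite(f"pics/{n}0.png",im[:,:,::-1])
for l in ["chest","left_dial","right_dial","left_peg","right_peg","bolt_knob","spool"]:
    print(l,[(r['p'],r['position']) for r in robot.mark_of(n,l)][:3])
```

```text
{'time': 2.85, 'qpos': array([ 6.17282032e-01, -7.09498210e-02, -2.57783999e-01, -4.25405087e-05,
       -1.38353054e+00,  1.14420824e+00]), 'dq': array([ 0.00222501,  0.00178709, -0.00157127, -0.0003427 ,  0.00025162,
       -0.19415001]), 'effort': array([ -0.05110972, -24.83153522,  30.71773767,   7.22679466,
         0.08915069,   1.90408476]), 'tool_pos': array([447.82449784,  82.68442868, 348.72417755]), 'tcp_rot': array([ 9.95458273e-01,  9.51986324e-02,  1.76650955e-04, -1.25707227e-04]), 'wrist_force': array([0.6116772 , 0.10739037, 1.45393456]), 'moment': array([-4.77403651e-02,  8.13870624e-05,  3.73396453e-02]), 'width': 1.0002592997811564}
{'vfov': 60.31410010635634, 'cx': 285.09703784346164, 'cy': 209.8928006648085, 'eye': array([518.37592802,  96.52224198, 492.65854477]), 'attitude': array([ 0.76393252, -0.6305815 , -0.08772685,  0.10525248])}
chest [(0.71, [534.0, 19.4, -2.0])]
left_dial [(0.61, [528.8, 115.8, 104.9])]
right_dial []
left_peg [(0.52, [552.8, 109.9, 109.4])]
right_peg [(0.63, [555.3, -49.5, 112.0])]
bolt_knob [(0.93, [448.0, 2.4, 115.8])]
spool [(0.92, [613.4, 56.5, 94.6])]
```

View pics/wrist0.png

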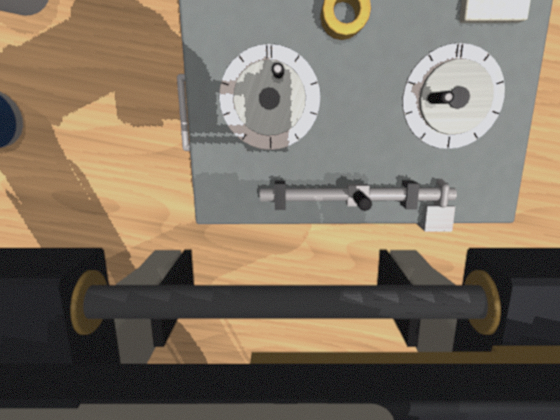

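The wrist picture shows the left dial centre at about (270,97) with its peg top at (278,69). The right dial centre is about (454,97), with its peg leaning from foot (432,98) to top (448,97). The knob runs from foot (356,190) to top (363,201). Next I'll fit these precisely.

```bash
cat > h.py <<'E'
import numpy as np
from scipy.spatial.transform import Rotation as R
def ray(cp,u,v,z):
    f=210/np.tan(np.radians(cp['vfov']/2))
    d=R.from_quat(cp['attitude']).apply([(u-cp['cx'])/f,(v-cp['cy'])/f,1])
    e=np.array(cp['eye']);return e+d*(z-e[2])/d[2]
def proj(cp,p):
    f=210/np.tan(np.radians(cp['vfov']/2))
    c=R.from_quat(cp['attitude']).inv().apply(np.array(p)-cp['eye'])
    return c[0]/c[2]*f+cp['cx'],c[1]/c[2]*f+cp['cy']
E
python3 - <<'E'
from cell import robot
import cv2,numpy as np
from h import *
im=cv2.imread("pics/wrist0.png")
big=cv2.resize(im[30:240,180:530],None,fx=2.28,fy=2.28,interpolation=cv2.INTER_CUBIC);cv2.imwrite("pics/w0b.png",big)
cp=robot.camera_params("wrist")
for n,u,v,z in [("L",270,97,101),("R",454,97,101),("Lpegtop",278,69,149),("Rpegtop",449,97,149),("Rpegfoot",432,98,111),("knobfoot",356,190,118),("knobtop",364,201,154),("spooltop",346,8,130)]:
    print(n,ray(cp,u,v,z).round(1))
E
```

```text
L [526.2 114.1 101. ]
R [561.2 -72.9 101. ]
Lpegtop [550. 109. 149.]
Rpegtop [555.1 -47.7 149. ]
Rpegfoot [555.1 -47.1 111. ]
knobfoot [449.9   7.5 118. ]
knobtop [447.3   5.8 154. ]
spooltop [613.5  58.8 130. ]
```

View pics/w0b.png

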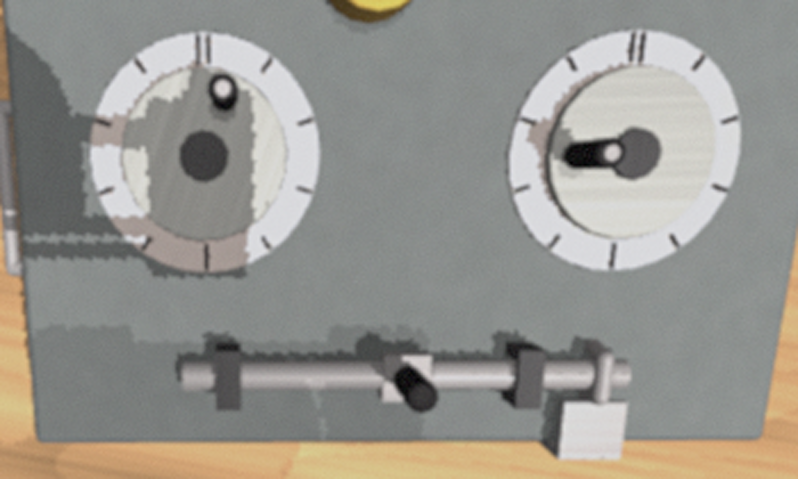

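Request:
move_arm:
  motion: [0.45,2.65,-0.15,0,0,0,0,0.45,2.65,-0.15,0,0,0,0,0.45,2.65,-0.15,0,0,0,0,0.45,2.65,-0.15,0,0,0,0,0.45,0,0,3,0,0,0,0.45,0,0,3,0,0,0,0.45,0,0,3,0,0,0,0.45,0,0,3,0,0,0,0.45,0,0,3,0,0,0,0.45,0,0,0,0,0,0,0.45,0,0,0,0,0,0]

```text
time: 4.17
tool_pos: [550.5, 108.0, 197.9]
tcp_rot: [0.996, 0.093, -0.001, 0.001]
wrist_force: [0.6, -0.3, 1.7]
width: 0.449
```

Run:
```python
from cell import robot
import cv2
from h import *
s=robot.sense();print(s['tool_pos'],s['wrist_force'])
n="wrist"
cp=robot.camera_params(n)
im=robot.snapshot(n);cv2.imwrite(f"pics/{n}1.png",im[:,:,::-1])
print(proj(cp,s['tool_pos']))
for l in ["left_peg"]:
    print(l,[(r['p'],r['position']) for r in robot.mark_of(n,l)][:3])
im=robot.snapshot("side");cv2.imwrite(f"pics/side1.png",im[:,:,::-1][130:290,200:360].repeat(4,0).repeat(4,1)[:600])
```

```text
[550.45385446 107.95069107 197.85077582] [ 0.55226303 -0.27762308  1.69207336]
(np.float64(285.97678484852656), np.float64(278.76964967078965))
left_peg [(0.62, [553.2, 110.3, 107.6])]
```

View pics/wrist1.png

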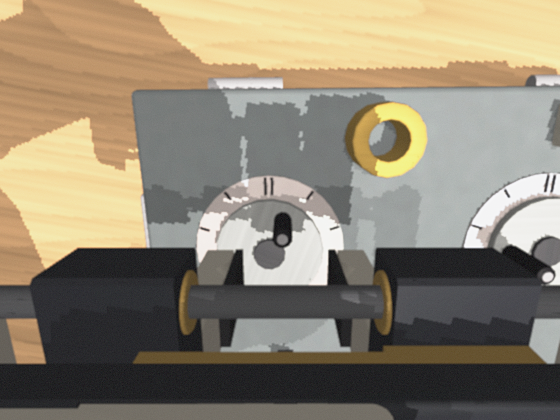

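View pics/side1.png

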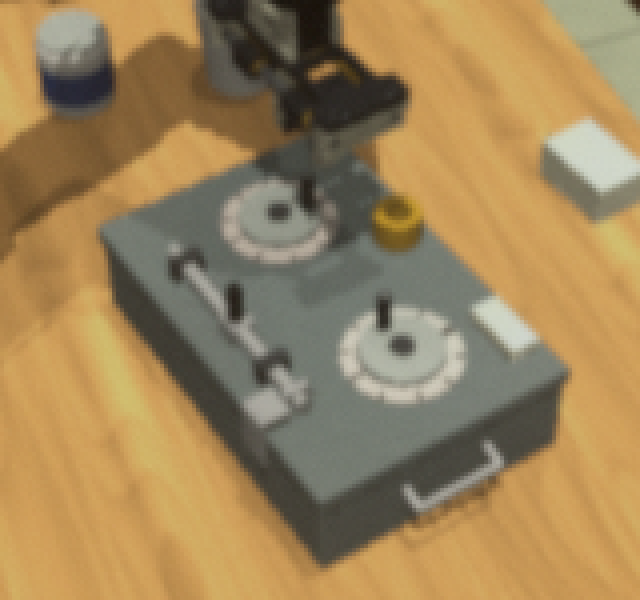

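The left peg top is at (282,240) and its foot at (283,214), midway between the fingers in y. I'll compute its position, then descend.

Run:
```python
from cell import robot
from h import *
cp=robot.camera_params("wrist")
print(ray(cp,282,240,149),ray(cp,283,215,111),ray(cp,269.5,249,101),ray(cp,269.5,254,111), ray(cp,537,245,111))
```

```text
[550.63257717 110.88625746 149.        ] [554.4706179  111.29509605 111.        ] [524.57436113 115.71018204 101.        ] [524.9157082  115.33198591 111.        ] [565.80533725 -64.92793961 111.        ]
```

Request:
move_arm:
  motion: [0.45,0.05,-0.2,2.0,0,0,0,0.45,0,0,2.0,0,0,0,0.45,0,0,1.5,0,0,0,0.45,0,0,1.3,0,0,0,0.45,0,0,0,0,0,0,0.45,0,0,0,0,0,0]

```text
time: 4.82
tool_pos: [551.7, 110.7, 131.9]
tcp_rot: [0.996, 0.093, 0.001, -0.0]
wrist_force: [0.3, 0.2, 0.3]
width: 0.452
```

Request:
move_arm:
  motion: [0.3,0,0,0,0,0,0,0.2,0,0,0,0,0,0,0.12,0,0,0,0,0,0,0.06,0,0,0,0,0,0,0,0,0,0,0,0,0,0,0,0,0,0,0,0,0,0,0,0,0,0,0]
  squeeze: 8

```text
time: 5.4
tool_pos: [551.4, 110.4, 131.1]
tcp_rot: [0.996, 0.093, 0.0, 0.0]
wrist_force: [-0.7, 0.7, 3.7]
width: 0.135
```

Run:
```python
from cell import robot
import cv2
s=robot.sense();print(s['tool_pos'],s['tcp_rot'],s['wrist_force'],s['width'])
im=robot.snapshot("wrist");cv2.imwrite(f"pics/wrist2.png",im[:,:,::-1])
```

```text
[551.37072504 110.38500313 131.0750316 ] [9.95660393e-01 9.30604653e-02 3.60940737e-04 1.89024544e-05] [-0.70353988  0.67989155  3.74222881] 0.13542906511427633
```

View pics/wrist2.png

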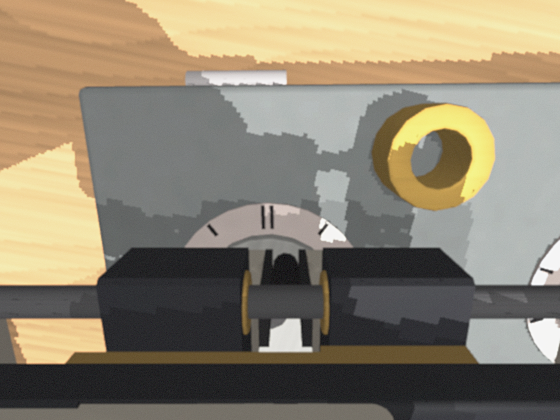

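Gripped: the opening is 11.9 mm, which matches the peg. I'll work out the arc steps in tool axes, which line up with the chest axes here.

Run:
```python
import numpy as np
def L(a,b,n):
    t=np.linspace(a,b,n+1);x=2.6*np.cos(t);y=2.6*np.sin(t)
    print([(round(p,2),round(q,2)) for p,q in zip(np.diff(x.round(2)),np.diff(y.round(2)))])
L(.345,2.0,11); L(2.0,2.84,21)
```

```text
[(np.float64(-0.16), np.float64(0.36)), (np.float64(-0.21), np.float64(0.33)), (np.float64(-0.26), np.float64(0.29)), (np.float64(-0.3), np.float64(0.25)), (np.float64(-0.33), np.float64(0.2)), (np.float64(-0.36), np.float64(0.16)), (np.float64(-0.38), np.float64(0.09)), (np.float64(-0.39), np.float64(0.04)), (np.float64(-0.39), np.float64(-0.02)), (np.float64(-0.39), np.float64(-0.08)), (np.float64(-0.36), np.float64(-0.14))]
[(np.float64(-0.1), np.float64(-0.04)), (np.float64(-0.09), np.float64(-0.05)), (np.float64(-0.09), np.float64(-0.05)), (np.float64(-0.08), np.float64(-0.06)), (np.float64(-0.09), np.float64(-0.06)), (np.float64(-0.08), np.float64(-0.06)), (np.float64(-0.08), np.float64(-0.07)), (np.float64(-0.08), np.float64(-0.07)), (np.float64(-0.08), np.float64(-0.07)), (np.float64(-0.07), np.float64(-0.07)), (np.float64(-0.07), np.float64(-0.08)), (np.float64(-0.06), np.float64(-0.08)), (np.float64(-0.06), np.float64(-0.09)), (np.float64(-0.06), np.float64(-0.08)), (np.float64(-0.06), np.float64(-0.09)), (np.float64(-0.05), np.float64(-0.09)), (np.float64(-0.05), np.float64(-0.09)), (np.float64(-0.04), np.float64(-0.1)), (np.float64(-0.04), np.float64(-0.09)), (np.float64(-0.04), np.float64(-0.1)), (np.float64(-0.03), np.float64(-0.1))]
```

Do a first part and check the force.

Request:
move_arm:
  motion: [0,-0.16,0.36,0,0,0,0,0,-0.21,0.33,0,0,0,0,0,-0.26,0.29,0,0,0,0,0,-0.3,0.25,0,0,0,0,0,-0.33,0.2,0,0,0,0]

```text
time: 5.87
tool_pos: [542.0, 94.0, 131.1]
tcp_rot: [0.996, 0.093, 0.001, -0.0]
wrist_force: [2.7, 3.7, 3.7]
width: 0.136
```

Run:
```python
from cell import robot
import cv2
s=robot.sense();print(s['tool_pos'],s['tcp_rot'],s['wrist_force'],s['width'])
im=robot.snapshot("wrist");cv2.imwrite(f"pics/wrist3.png",im[:,:,::-1])
```

```text
[541.96907451  94.00442894 131.07047754] [ 9.95660493e-01  9.30547115e-02  9.74801804e-04 -2.30101773e-04] [2.68005752 3.70794878 3.74514389] 0.1364044320088358
```

View pics/wrist3.png

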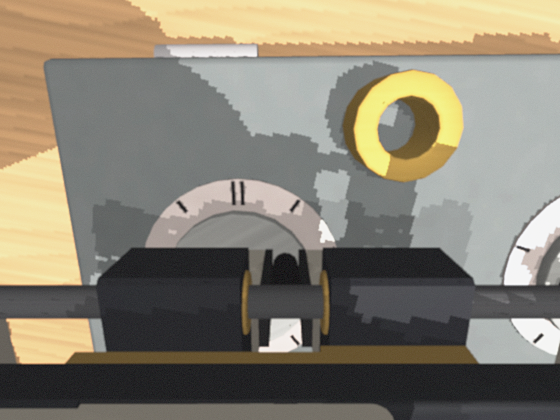

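The peg sits at the same place between the jaws (285,265) and the dial follows with about 4 N of drag. I'll continue to about 2.0 rad.

Request:
move_arm:
  motion: [0,-0.36,0.16,0,0,0,0,0,-0.38,0.09,0,0,0,0,0,-0.39,0.04,0,0,0,0,0,-0.39,-0.02,0,0,0,0,0,-0.39,-0.08,0,0,0,0,0,-0.36,-0.14,0,0,0,0]

```text
time: 6.42
tool_pos: [519.4, 89.0, 131.0]
tcp_rot: [0.996, 0.093, 0.001, 0.0]
wrist_force: [4.0, 0.7, 5.2]
width: 0.133
```

```bash
cat > st.py <<'E'
from cell import robot
import numpy as np,sys
s=robot.sense()
c=np.array([525.7,114.5]) if sys.argv[1]=='L' else np.array([561.2,-73.5])
y=0.186
d=s['tool_pos'][:2]-c
tx=np.array([np.cos(y),np.sin(y)]);ty=np.array([np.sin(y),-np.cos(y)])
p=np.array([d@tx,d@ty]);th=np.arctan2(p[1],p[0])%(2*np.pi)
f=s['wrist_force'][:2];F=np.array([f@tx,f@ty])
tan=np.array([-np.sin(th),np.cos(th)]);rad=np.array([np.cos(th),np.sin(th)])
print("t %.2f theta %.3f r %.2f tangF(cw+) %.2f radF %.2f Fz %.2f w %.3f pos"%(s['time'],th,np.hypot(*p),F@tan,F@rad,s['wrist_force'][2],s['width']),s['tool_pos'].round(2))
E
python3 st.py L
```

```text
t 6.42 theta 1.998 r 26.30 tangF(cw+) -3.72 radF -1.60 Fz 5.17 w 0.133 pos [519.43  88.96 131.02]
```

Request:
move_arm:
  motion: [0,-0.1,-0.04,0,0,0,0,0,-0.09,-0.05,0,0,0,0,0,-0.09,-0.05,0,0,0,0]

```text
time: 6.67
tool_pos: [516.3, 89.9, 131.0]
tcp_rot: [0.996, 0.093, 0.001, 0.0]
wrist_force: [3.4, 0.6, 5.6]
width: 0.142
```

```bash
python3 st.py L
```

```text
t 6.67 theta 2.121 r 26.30 tangF(cw+) -2.93 radF -1.78 Fz 5.62 w 0.142 pos [516.34  89.92 131.02]
```

Request:
move_arm:
  motion: [0,-0.08,-0.06,0,0,0,0,0,0,0,0,0,0,0]

```text
time: 6.83
tool_pos: [515.3, 90.3, 131.0]
tcp_rot: [0.996, 0.093, 0.0, 0.0]
wrist_force: [2.3, 1.2, 6.1]
width: 0.135
```

```bash
python3 st.py L
```

```text
t 6.83 theta 2.164 r 26.32 tangF(cw+) -1.68 radF -2.00 Fz 6.12 w 0.135 pos [515.27  90.34 130.98]
```

Request:
move_arm:
  motion: [0,-0.09,-0.06,0,0,0,0,0,0,0,0,0,0,0]

```text
time: 7.0
tool_pos: [514.4, 90.7, 131.0]
tcp_rot: [0.996, 0.093, 0.0, 0.0]
wrist_force: [2.6, 1.2, 7.0]
width: 0.136
```

```bash
python3 st.py L
```

```text
t 7.00 theta 2.202 r 26.32 tangF(cw+) -1.81 radF -2.23 Fz 7.04 w 0.136 pos [514.36  90.75 130.98]
```

Request:
move_arm:
  motion: [0,-0.08,-0.06,-0.07,0,0,0,0,0,0,0,0,0,0]

```text
time: 7.17
tool_pos: [513.1, 91.4, 131.1]
tcp_rot: [0.996, 0.093, 0.0, -0.0]
wrist_force: [3.1, 1.9, 1.9]
width: 0.131
```

```bash
python3 st.py L
```

```text
t 7.17 theta 2.257 r 26.36 tangF(cw+) -1.83 radF -3.15 Fz 1.87 w 0.131 pos [513.07  91.37 131.09]
```

Request:
move_arm:
  motion: [0,-0.08,-0.07,0,0,0,0,0,0,0,0,0,0,0]

```text
time: 7.33
tool_pos: [512.2, 91.9, 131.1]
tcp_rot: [0.996, 0.093, -0.0, 0.0]
wrist_force: [3.4, 1.7, 0.8]
width: 0.134
```

```bash
python3 st.py L
```

```text
t 7.33 theta 2.297 r 26.34 tangF(cw+) -2.02 radF -3.17 Fz 0.85 w 0.134 pos [512.17  91.91 131.09]
```

Request:
move_arm:
  motion: [0,-0.08,-0.07,0,0,0,0,0,0,0,0,0,0,0]

```text
time: 7.5
tool_pos: [511.2, 92.5, 131.1]
tcp_rot: [0.996, 0.093, -0.0, 0.0]
wrist_force: [3.4, 1.1, 0.2]
width: 0.137
```

```bash
python3 st.py L
```

```text
t 7.50 theta 2.338 r 26.35 tangF(cw+) -2.21 radF -2.75 Fz 0.19 w 0.137 pos [511.23  92.49 131.12]
```

Request:
move_arm:
  motion: [0,-0.08,-0.07,0,0,0,0,0,0,0,0,0,0,0]

```text
time: 7.67
tool_pos: [510.4, 93.1, 131.2]
tcp_rot: [0.996, 0.093, -0.0, -0.0]
wrist_force: [3.7, 1.2, 0.5]
width: 0.133
```

```bash
python3 st.py L
```

```text
t 7.67 theta 2.379 r 26.32 tangF(cw+) -2.26 radF -3.16 Fz 0.46 w 0.133 pos [510.36  93.11 131.15]
```

Request:
move_arm:
  motion: [0,-0.07,-0.07,0,0,0,0,0,0,0,0,0,0,0]

```text
time: 7.83
tool_pos: [509.5, 93.7, 131.1]
tcp_rot: [0.996, 0.093, -0.0, -0.0]
wrist_force: [3.8, 1.1, -0.1]
width: 0.133
```

```bash
python3 st.py L
```

```text
t 7.83 theta 2.417 r 26.33 tangF(cw+) -2.35 radF -3.24 Fz -0.14 w 0.133 pos [509.55  93.7  131.12]
```

Request:
move_arm:
  motion: [0,-0.07,-0.08,0,0,0,0,0,0,0,0,0,0,0]

```text
time: 8.0
tool_pos: [508.7, 94.4, 131.2]
tcp_rot: [0.996, 0.093, -0.0, -0.0]
wrist_force: [4.4, 1.1, -1.0]
width: 0.128
```

```bash
python3 st.py L
```

```text
t 8.00 theta 2.457 r 26.32 tangF(cw+) -2.62 radF -3.69 Fz -0.98 w 0.128 pos [508.74  94.37 131.15]
```

Request:
move_arm:
  motion: [0,-0.06,-0.08,0,0,0,0,0,0,0,0,0,0,0]

```text
time: 8.17
tool_pos: [508.0, 95.0, 131.2]
tcp_rot: [0.996, 0.093, -0.0, -0.0]
wrist_force: [4.6, 1.7, -1.7]
width: 0.131
```

```bash
python3 st.py L
```

```text
t 8.17 theta 2.495 r 26.30 tangF(cw+) -2.25 radF -4.40 Fz -1.69 w 0.131 pos [508.    95.04 131.16]
```

Request:
move_arm:
  motion: [0,-0.06,-0.08,0,0,0,0,0,0,0,0,0,0,0]

```text
time: 8.33
tool_pos: [507.3, 95.7, 131.1]
tcp_rot: [0.996, 0.093, -0.0, 0.0]
wrist_force: [3.6, 1.4, -1.2]
width: 0.13
```

```bash
python3 st.py L
```

```text
t 8.33 theta 2.533 r 26.33 tangF(cw+) -1.58 radF -3.57 Fz -1.20 w 0.130 pos [507.26  95.71 131.15]
```

Run:
```python
from cell import robot
import cv2
im=robot.snapshot("wrist");cv2.imwrite(f"pics/wrist4.png",im[:,:,::-1])
im=robot.snapshot("side");cv2.imwrite(f"pics/side4.png",cv2.resize(im[140:270,210:350,::-1],None,fx=4.5,fy=4.5,interpolation=cv2.INTER_CUBIC))
```

```text
(no output)
```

View pics/wrist4.png

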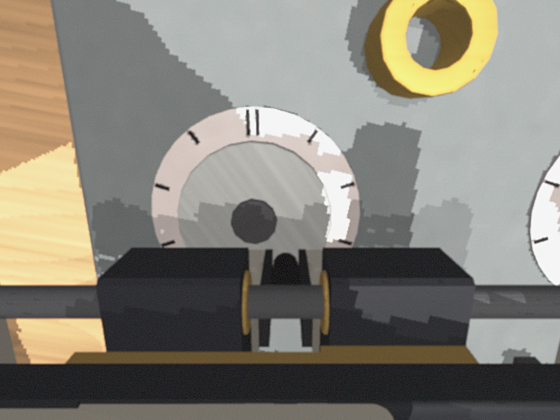

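View pics/side4.png

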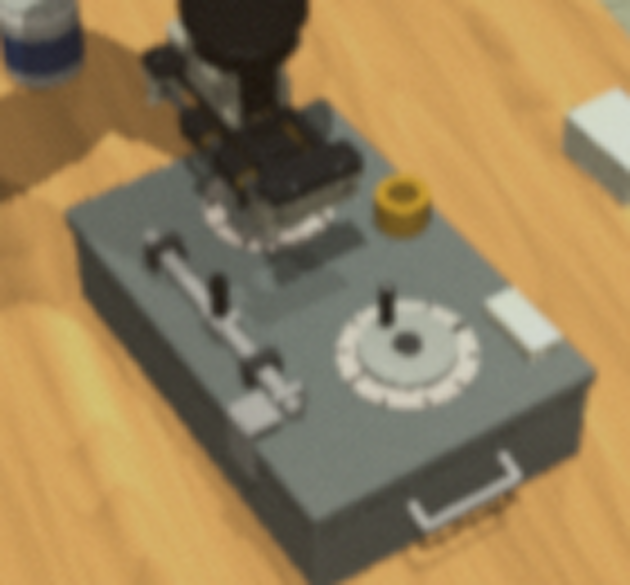

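Run:
```python
from cell import robot
from h import *
cp=robot.camera_params("wrist")
# disc centre: ring left 152, right 360 at widest row ~ 213?; hub
hub=ray(cp,254,221,112);print(hub, ray(cp,253,118,101))
for v in (256,262,266): print(ray(cp,286,v,149))
print(proj(cp,robot.sense()['tool_pos']), proj(cp,[507.3,95.7,149]))
for c in ((525.7,114.5,112),(525,115.5,112)): print(proj(cp,c))
```

```text
[524.54918947 114.36313744 112.        ] [570.62585759 123.33221336 101.        ]
[525.2839015   99.14493585 149.        ]
[522.88233067  98.69125639 149.        ]
[521.26818748  98.38632947 149.        ]
(np.float64(286.0431042224835), np.float64(278.76421512661716)) (np.float64(286.1200123284337), np.float64(299.5749485136078))
(np.float64(254.10862329954745), np.float64(218.66377040486802))
(np.float64(251.77978047961813), np.float64(219.6802632685599))
```

Run:
```python
from cell import robot
import cv2
from h import *
a=cv2.imread("pics/wrist4.png")[230:360,215:355];b=cv2.imread("pics/wrist2.png")[230:360,215:355]
cv2.imwrite("pics/z4.png",cv2.resize(np.hstack([b,a]),None,fx=2.8,fy=2.8,interpolation=cv2.INTER_CUBIC))
```

```text
(no output)
```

View pics/z4.png

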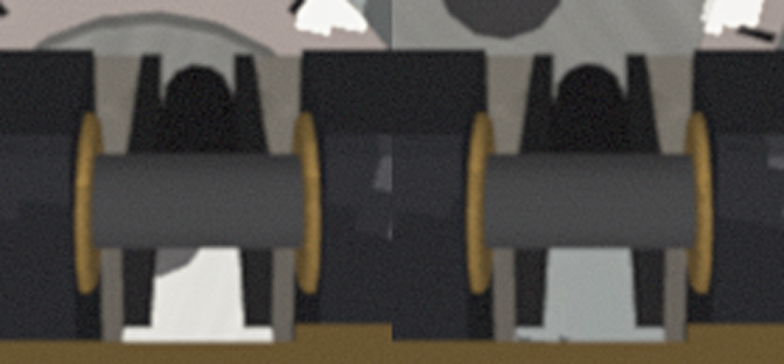

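Run:
```python
from cell import robot
from h import *
cp=robot.camera_params("wrist");s=robot.sense()
p=ray(cp,285.5,253.2,111);print(p, p-s['tool_pos'],"centre", p-6*np.array([.983,.185,0]))
```

```text
[510.80437123  96.61049003 111.        ] [  3.52153289   0.90764608 -20.15396768] centre [504.90637123  95.50049003 111.        ]
```

The peg foot sits in the pads just as it did at the grasp, so there's no slip and no catch yet. I'll continue.

Request:
move_arm:
  motion: [0,-0.05,-0.08,0,0,0,0,0,0,0,0,0,0,0]

```text
time: 8.6
tool_pos: [506.6, 96.4, 131.2]
tcp_rot: [0.996, 0.093, -0.0, 0.0]
wrist_force: [3.9, 1.3, -2.6]
width: 0.132
```

```bash
python3 st.py L
```

```text
t 8.60 theta 2.567 r 26.31 tangF(cw+) -1.69 radF -3.73 Fz -2.61 w 0.132 pos [506.65  96.36 131.19]
```

Request:
move_arm:
  motion: [0,-0.05,-0.08,0,0,0,0,0,0,0,0,0,0,0]

```text
time: 8.77
tool_pos: [506.0, 97.0, 131.2]
tcp_rot: [0.996, 0.093, -0.0, 0.0]
wrist_force: [4.1, 1.5, -2.4]
width: 0.137
```

```bash
python3 st.py L
```

```text
t 8.77 theta 2.603 r 26.33 tangF(cw+) -1.57 radF -4.04 Fz -2.37 w 0.137 pos [505.99  97.04 131.19]
```

Request:
move_arm:
  motion: [0,-0.01,-0.1,0,0,0,0,0,0,0,0,0,0,0]

```text
time: 8.93
tool_pos: [505.4, 97.8, 131.2]
tcp_rot: [0.996, 0.093, -0.0, 0.0]
wrist_force: [3.2, -0.3, -0.3]
width: 0.133
```

```bash
python3 st.py L
```

```text
t 8.93 theta 2.638 r 26.27 tangF(cw+) -2.28 radF -2.26 Fz -0.26 w 0.133 pos [505.43  97.79 131.15]
```

Request:
move_arm:
  motion: [0,-0.03,-0.09,0,0,0,0,0,0,0,0,0,0,0]

```text
time: 9.1
tool_pos: [504.7, 98.8, 131.1]
tcp_rot: [0.996, 0.093, -0.001, 0.0]
wrist_force: [1.0, 1.6, 0.1]
width: 0.129
```

```bash
python3 st.py L
```

```text
t 9.10 theta 2.686 r 26.22 tangF(cw+) 0.65 radF -1.73 Fz 0.13 w 0.129 pos [504.69  98.81 131.1 ]
```

Request:
move_arm:
  motion: [0,-0.02,-0.05,0,0,0,0,0,0,0,0,0,0,0]

```text
time: 9.27
tool_pos: [504.5, 99.1, 131.1]
tcp_rot: [0.996, 0.093, -0.001, 0.0]
wrist_force: [-0.1, -0.5, 0.1]
width: 0.133
```

```bash
python3 st.py L
```

```text
t 9.27 theta 2.697 r 26.19 tangF(cw+) -0.32 radF 0.37 Fz 0.11 w 0.133 pos [504.55  99.06 131.12]
```

Request:
move_arm:
  motion: [0,-0.02,-0.05,0,0,0,0,0,0,0,0,0,0,0]

```text
time: 9.43
tool_pos: [504.4, 99.3, 131.1]
tcp_rot: [0.996, 0.093, -0.0, 0.0]
wrist_force: [0.4, -0.3, 0.1]
width: 0.135
```

```bash
python3 st.py L
```

```text
t 9.43 theta 2.709 r 26.15 tangF(cw+) -0.47 radF -0.14 Fz 0.14 w 0.135 pos [504.39  99.35 131.14]
```

Request:
move_arm:
  motion: [0,-0.02,-0.05,0,0,0,0,0,0,0,0,0,0,0]

```text
time: 9.6
tool_pos: [504.1, 99.8, 131.1]
tcp_rot: [0.996, 0.093, -0.0, 0.0]
wrist_force: [1.2, -3.5, 0.2]
width: 0.133
```

```bash
python3 st.py L
```

```text
t 9.60 theta 2.728 r 26.11 tangF(cw+) -3.61 radF 0.98 Fz 0.20 w 0.133 pos [504.14  99.76 131.12]
```

Request:
move_arm:
  motion: [0,-0.02,-0.05,0,0,0,0,0,0,0,0,0,0,0]

```text
time: 9.77
tool_pos: [504.0, 100.0, 131.1]
tcp_rot: [0.996, 0.093, -0.0, 0.0]
wrist_force: [1.5, -4.6, -0.2]
width: 0.129
```

```bash
python3 st.py L
```

```text
t 9.77 theta 2.740 r 26.11 tangF(cw+) -4.67 radF 1.33 Fz -0.24 w 0.129 pos [503.97 100.03 131.13]
```

Request:
move_arm:
  motion: [0,-0.02,-0.05,0,0,0,0,0,0,0,0,0,0,0]

```text
time: 9.93
tool_pos: [503.8, 100.2, 131.1]
tcp_rot: [0.996, 0.093, -0.0, 0.001]
wrist_force: [3.1, -7.1, -1.7]
width: 0.134
```

```bash
python3 st.py L
```

```text
t 9.93 theta 2.750 r 26.10 tangF(cw+) -7.65 radF 1.34 Fz -1.70 w 0.134 pos [503.84 100.25 131.15]
```

The tangential force rose to 7.7 N, well above the roughly 4 N of drag, and came just after a forward snap at about 2.68. The left dial is caught, so I'll relax and release.

Request:
move_arm:
  motion: [0,0.03,0.07,0,0,0,0,0,0,0,0,0,0,0]

```text
time: 10.1
tool_pos: [504.0, 100.0, 131.1]
tcp_rot: [0.996, 0.093, -0.0, 0.0]
wrist_force: [0.4, -5.0, -0.1]
width: 0.131
```

```bash
python3 st.py L
```

```text
t 10.10 theta 2.739 r 26.04 tangF(cw+) -4.32 radF 2.45 Fz -0.10 w 0.131 pos [504.04 100.03 131.13]
```

Request:
move_arm:
  motion: [0,0.02,0.04,0,0,0,0,0,0,0,0,0,0,0]

```text
time: 10.27
tool_pos: [504.1, 99.9, 131.1]
tcp_rot: [0.996, 0.093, -0.001, 0.0]
wrist_force: [-2.3, -2.7, 1.3]
width: 0.13
```

```bash
python3 st.py L
```

```text
t 10.27 theta 2.734 r 26.06 tangF(cw+) -0.98 radF 3.43 Fz 1.35 w 0.130 pos [504.09  99.92 131.09]
```

Request:
move_arm:
  motion: [0.2,0,0,0,0,0,0,0.3,0,0,0,0,0,0,0.45,0,0,0,0,0,0,0.45,0,0,0,0,0,0,0.45,0,0,-2,0,0,0,0.45,0,0,-3,0,0,0,0.45,0,0,-3,0,0,0,0.45,0,0,0,0,0,0]

```text
time: 10.93
tool_pos: [507.7, 101.4, 217.2]
tcp_rot: [0.996, 0.094, 0.005, -0.001]
wrist_force: [1.2, 0.6, 0.5]
width: 0.444
```

Request:
move_arm:
  motion: [0.45,0.45,3,0,0,0,0,0.45,0.45,3,0,0,0,0,0.45,0.45,3,0,0,0,0,0.45,0.45,3,0,0,0,0,0.45,0.45,3,0,0,0,0,0.45,0,0.4,0,0,0,0,0.45,0,0,0,0,0,0,0.45,0,0,0,0,0,0]

```text
time: 11.6
tool_pos: [555.2, -47.0, 211.0]
tcp_rot: [0.996, 0.092, -0.0, -0.0]
wrist_force: [0.2, -0.1, -0.4]
width: 0.447
```

Run:
```python
from cell import robot
import cv2
from h import *
s=robot.sense();print(s['tool_pos'],s['tcp_rot'],s['wrist_force'])
n="wrist"
im=robot.snapshot(n);cv2.imwrite(f"pics/wrist5.png",im[:,:,::-1])
print(proj(robot.camera_params(n),[561.2,-73,101]))
print([(r['p'],r['position']) for r in robot.mark_of(n,"right_peg")])
im=robot.snapshot("side");cv2.imwrite(f"pics/side5.png",cv2.resize(im[140:270,210:350,::-1],None,fx=4.5,fy=4.5,interpolation=cv2.INTER_CUBIC))
```

```text
[555.18042001 -47.02783259 210.96473931] [ 9.95721288e-01  9.24071993e-02 -8.43766516e-05 -1.35001285e-04] [ 0.24449805 -0.05646131 -0.37949775]
(np.float64(323.05851299689766), np.float64(208.74908262023703))
[(0.58, [552.3, -48.7, 109.6])]
```

View pics/wrist5.png

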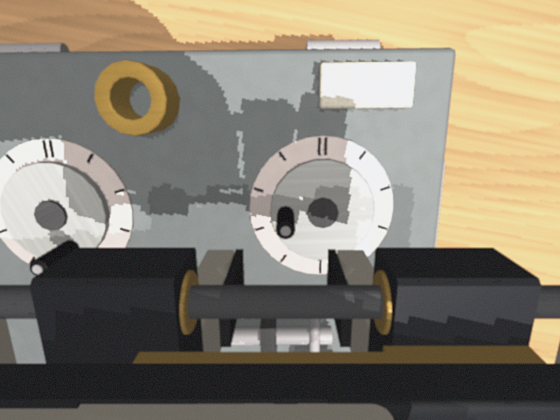

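View pics/side5.png

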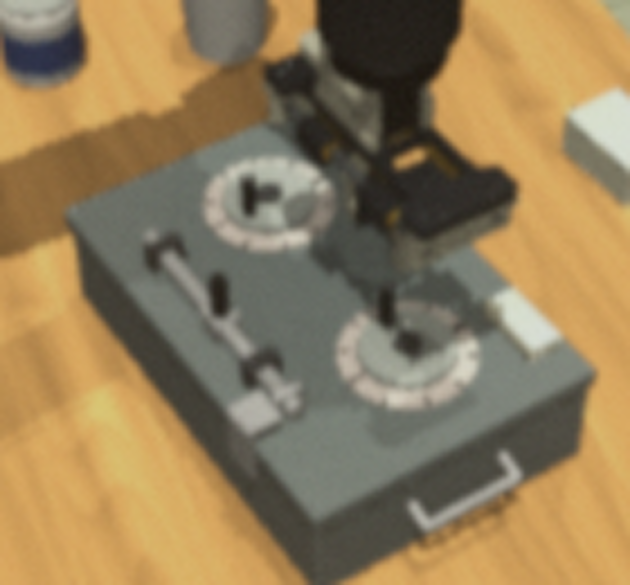

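The right peg's foot is at (286,212) and its top at (286,231), central between the fingers. The left peg's foot is near (72,246), at about number 4. Computing both.

```bash
python3 - <<'E'
from cell import robot
from h import *
cp=robot.camera_params("wrist")
for n,c,f,t in (("L",(50,214),None,(38,268)),("R",(322,211),(286,213),(286,230))):
    C=ray(cp,*c,111);T=ray(cp,*t,149);print(n,C,T)
    for p in (T, ray(cp,*f,111) if f else T):
        d=(p-C)[:2];print(p,np.hypot(*d),(0.186-np.arctan2(d[1],d[0]))%(2*np.pi))
E
python3 - <<'E'
import cv2
a=cv2.imread("pics/wrist5.png")[120:290,0:400];cv2.imwrite("pics/z5.png",cv2.resize(a,None,fx=2,fy=2,interpolation=cv2.INTER_CUBIC))
E
```

```text
L [524.10752366 117.32432816 111.        ] [502.98319754 100.92511126 149.        ]
[502.98319754 100.92511126 149.        ] 26.742690009385786 2.6674590239164253
[502.98319754 100.92511126 149.        ] 26.742690009385786 2.6674590239164253
R [562.01582191 -70.61112993 111.        ] [556.2495608  -45.91058971 149.        ]
[556.2495608  -45.91058971 149.        ] 25.364669411914967 4.669049478997841
[555.85990826 -46.02858978 111.        ] 25.34159729096915 4.653016825015404
```

View pics/z5.png

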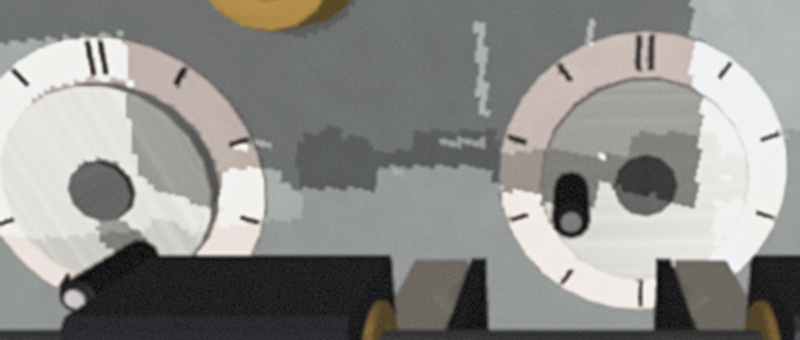

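Request:
move_arm:
  motion: [0.45,0.1,-0.1,2.5,0,0,0,0.45,0,0,2.5,0,0,0,0.45,0,0,1.7,0,0,0,0.45,0,0,1.2,0,0,0,0.45,0,0,0,0,0,0,0.45,0,0,0,0,0,0]

```text
time: 12.25
tool_pos: [555.9, -45.1, 132.2]
tcp_rot: [0.996, 0.094, -0.0, 0.0]
wrist_force: [0.3, 0.9, 0.3]
width: 0.449
```

Request:
move_arm:
  motion: [0.3,0,0,0,0,0,0,0.2,0,0,0,0,0,0,0.12,0,0,0,0,0,0,0.06,0,0,0,0,0,0,0,0,0,0,0,0,0,0,0,0,0,0,0,0,0,0,0,0,0,0,0]
  squeeze: 8

```text
time: 12.83
tool_pos: [556.4, -46.6, 132.8]
tcp_rot: [0.996, 0.093, 0.0, 0.0]
wrist_force: [1.1, -4.4, 2.0]
width: 0.132
```

```bash
sed -i 's/\[561.2,-73.5\]/[561.5,-72.3]/' st.py; python3 st.py R;python3 - <<'E'
import numpy as np
def L(a,b,n):
    t=np.linspace(a,b,n+1);x=2.6*np.cos(t);y=2.6*np.sin(t)
    print([(float(round(p,2)),float(round(q,2))) for p,q in zip(np.diff(x.round(2)),np.diff(y.round(2)))])
L(4.67,4.18,4); L(4.18,3.38,20)
E
```

```text
t 12.83 theta 4.703 r 26.21 tangF(cw+) 0.19 radF -4.56 Fz 2.05 w 0.132 pos [556.4  -46.59 132.84]
[(-0.32, 0.04), (-0.31, 0.07), (-0.3, 0.11), (-0.28, 0.14)]
[(-0.09, 0.05), (-0.08, 0.06), (-0.09, 0.06), (-0.08, 0.07), (-0.08, 0.07), (-0.07, 0.07), (-0.08, 0.07), (-0.07, 0.08), (-0.06, 0.08), (-0.07, 0.08), (-0.06, 0.09), (-0.06, 0.08), (-0.05, 0.09), (-0.05, 0.09), (-0.04, 0.1), (-0.05, 0.09), (-0.03, 0.1), (-0.04, 0.1), (-0.03, 0.1), (-0.03, 0.1)]
```

Request:
move_arm:
  motion: [0,-0.32,0.1,0,0,0,0,0,-0.31,0.08,0,0,0,0,0,-0.3,0.11,0,0,0,0,0,-0.28,0.14,0,0,0,0,0,0,0,0,0,0,0]

```text
time: 13.25
tool_pos: [545.0, -52.4, 132.8]
tcp_rot: [0.996, 0.093, 0.001, -0.0]
wrist_force: [1.5, 0.6, 6.1]
width: 0.132
```

```bash
python3 st.py R
```

```text
t 13.25 theta 4.204 r 25.86 tangF(cw+) 1.53 radF -0.49 Fz 6.10 w 0.132 pos [544.95 -52.42 132.83]
```

Fz is creeping up again, so I'll raise the tool slightly and start the fine steps.

Request:
move_arm:
  motion: [0,-0.09,0.05,-0.07,0,0,0,0,0,0,0,0,0,0]

```text
time: 13.42
tool_pos: [544.0, -53.2, 132.9]
tcp_rot: [0.996, 0.093, -0.0, 0.0]
wrist_force: [2.7, -0.4, 1.9]
width: 0.135
```

```bash
python3 st.py R
```

```text
t 13.42 theta 4.156 r 25.88 tangF(cw+) 1.69 radF -2.16 Fz 1.88 w 0.135 pos [543.99 -53.23 132.88]
```

Request:
move_arm:
  motion: [0,-0.08,0.06,0,0,0,0,0,0,0,0,0,0,0]

```text
time: 13.58
tool_pos: [543.4, -53.8, 132.9]
tcp_rot: [0.996, 0.093, -0.0, 0.0]
wrist_force: [3.6, -0.7, 2.8]
width: 0.13
```

```bash
python3 st.py R
```

```text
t 13.58 theta 4.122 r 25.86 tangF(cw+) 2.06 radF -3.00 Fz 2.80 w 0.130 pos [543.38 -53.84 132.87]
```

Request:
move_arm:
  motion: [0,-0.09,0.06,0,0,0,0,0,0,0,0,0,0,0]

```text
time: 13.75
tool_pos: [542.7, -54.6, 132.9]
tcp_rot: [0.996, 0.093, -0.0, 0.0]
wrist_force: [3.3, -0.3, 0.8]
width: 0.135
```

```bash
python3 st.py R
```

```text
t 13.75 theta 4.083 r 25.84 tangF(cw+) 2.09 radF -2.59 Fz 0.81 w 0.135 pos [542.68 -54.59 132.92]
```

Request:
move_arm:
  motion: [0,-0.06,0.08,0,0,0,0,0,0,0,0,0,0,0]

```text
time: 13.92
tool_pos: [542.0, -55.4, 132.9]
tcp_rot: [0.996, 0.093, -0.0, -0.0]
wrist_force: [1.9, 0.6, 2.6]
width: 0.133
```

```bash
python3 st.py R
```

```text
t 13.92 theta 4.040 r 25.79 tangF(cw+) 1.69 radF -1.11 Fz 2.57 w 0.133 pos [541.99 -55.44 132.88]
```

Request:
move_arm:
  motion: [0,-0.07,0.08,0,0,0,0,0,0,0,0,0,0,0]

```text
time: 14.08
tool_pos: [541.3, -56.3, 132.9]
tcp_rot: [0.996, 0.093, -0.0, -0.0]
wrist_force: [1.3, 2.9, 2.6]
width: 0.134
```

```bash
python3 st.py R
```

```text
t 14.08 theta 3.997 r 25.74 tangF(cw+) 3.06 radF 0.82 Fz 2.64 w 0.134 pos [541.31 -56.32 132.89]
```

Request:
move_arm:
  motion: [0,-0.07,0.07,0,0,0,0,0,0,0,0,0,0,0]

```text
time: 14.25
tool_pos: [540.7, -57.1, 132.9]
tcp_rot: [0.996, 0.093, -0.0, -0.0]
wrist_force: [0.7, 2.1, 2.7]
width: 0.131
```

```bash
python3 st.py R
```

```text
t 14.25 theta 3.958 r 25.71 tangF(cw+) 2.14 radF 0.67 Fz 2.75 w 0.131 pos [540.74 -57.14 132.86]
```

Request:
move_arm:
  motion: [0,-0.07,0.07,0,0,0,0,0,0,0,0,0,0,0]

```text
time: 14.42
tool_pos: [540.2, -58.0, 132.9]
tcp_rot: [0.996, 0.093, -0.0, -0.0]
wrist_force: [0.3, 3.2, 4.4]
width: 0.13
```

```bash
python3 st.py R
```

```text
t 14.42 theta 3.920 r 25.66 tangF(cw+) 2.81 radF 1.58 Fz 4.41 w 0.130 pos [540.2  -57.98 132.86]
```

Request:
move_arm:
  motion: [0,-0.07,0.07,0,0,0,0,0,0,0,0,0,0,0]

```text
time: 14.58
tool_pos: [539.7, -58.9, 132.9]
tcp_rot: [0.996, 0.093, -0.0, -0.0]
wrist_force: [-1.3, 4.3, 3.9]
width: 0.136
```

```bash
python3 st.py R
```

```text
t 14.58 theta 3.880 r 25.62 tangF(cw+) 3.04 radF 3.34 Fz 3.86 w 0.136 pos [539.69 -58.86 132.88]
```

Request:
move_arm:
  motion: [0,-0.06,0.07,0,0,0,0,0,0,0,0,0,0,0]

```text
time: 14.75
tool_pos: [539.2, -59.7, 132.9]
tcp_rot: [0.996, 0.093, -0.0, -0.0]
wrist_force: [-0.6, 3.5, 4.1]
width: 0.134
```

```bash
python3 st.py R
```

```text
t 14.75 theta 3.843 r 25.60 tangF(cw+) 2.75 radF 2.21 Fz 4.13 w 0.134 pos [539.23 -59.68 132.86]
```

Request:
move_arm:
  motion: [0,-0.07,0.08,-0.03,0,0,0,0,0,0,0,0,0,0]

```text
time: 14.92
tool_pos: [538.7, -60.6, 132.9]
tcp_rot: [0.996, 0.093, -0.0, -0.0]
wrist_force: [-0.9, 2.8, 0.9]
width: 0.132
```

```bash
python3 st.py R
```

```text
t 14.92 theta 3.800 r 25.59 tangF(cw+) 2.13 radF 2.07 Fz 0.86 w 0.132 pos [538.71 -60.65 132.93]
```

Request:
move_arm:
  motion: [0,-0.06,0.08,0,0,0,0,0,0,0,0,0,0,0]

```text
time: 15.08
tool_pos: [538.3, -61.5, 133.0]
tcp_rot: [0.996, 0.093, -0.0, -0.0]
wrist_force: [-0.7, 1.3, 0.7]
width: 0.135
```

```bash
python3 st.py R
```

```text
t 15.08 theta 3.761 r 25.59 tangF(cw+) 0.91 radF 1.19 Fz 0.67 w 0.135 pos [538.28 -61.54 132.95]
```

Tangential force is falling, so I'll go to half steps.

Request:
move_arm:
  motion: [0,-0.03,0.04,0,0,0,0,0,0,0,0,0,0,0]

```text
time: 15.25
tool_pos: [537.8, -62.6, 133.0]
tcp_rot: [0.996, 0.093, -0.001, 0.0]
wrist_force: [-0.1, -0.6, -1.4]
width: 0.13
```

```bash
python3 st.py R
```

```text
t 15.25 theta 3.717 r 25.63 tangF(cw+) -0.61 radF -0.10 Fz -1.36 w 0.130 pos [537.79 -62.56 132.95]
```

Request:
move_arm:
  motion: [0,-0.03,0.04,0,0,0,0,0,0,0,0,0,0,0]

```text
time: 15.42
tool_pos: [537.8, -62.7, 133.0]
tcp_rot: [0.996, 0.093, -0.0, 0.0]
wrist_force: [0.6, -1.3, -1.2]
width: 0.135
```

```bash
python3 st.py R
```

```text
t 15.42 theta 3.710 r 25.60 tangF(cw+) -1.02 radF -1.06 Fz -1.24 w 0.135 pos [537.76 -62.74 132.98]
```

It snapped forward 1.1 mm on a 0.5 mm step and then stood still. I'll confirm with small pushes.

Request:
move_arm:
  motion: [0,-0.03,0.05,0,0,0,0,0,0,0,0,0,0,0]

```text
time: 15.58
tool_pos: [537.7, -62.9, 133.0]
tcp_rot: [0.996, 0.093, -0.0, -0.0]
wrist_force: [-0.9, -0.3, -2.1]
width: 0.139
```

```bash
python3 st.py R
```

```text
t 15.58 theta 3.703 r 25.58 tangF(cw+) -0.63 radF 0.68 Fz -2.13 w 0.139 pos [537.7  -62.92 132.99]
```

Request:
move_arm:
  motion: [0,-0.02,0.04,0,0,0,0,0,0,0,0,0,0,0]

```text
time: 15.75
tool_pos: [537.6, -63.1, 133.0]
tcp_rot: [0.996, 0.093, -0.0, -0.0]
wrist_force: [-1.1, 2.2, -3.4]
width: 0.135
```

```bash
python3 st.py R
```

```text
t 15.75 theta 3.696 r 25.58 tangF(cw+) 1.63 radF 1.76 Fz -3.35 w 0.135 pos [537.64 -63.08 133.02]
```

Request:
move_arm:
  motion: [0,-0.02,0.04,0,0,0,0,0,0,0,0,0,0,0]

```text
time: 15.92
tool_pos: [537.6, -63.4, 133.0]
tcp_rot: [0.996, 0.093, -0.0, -0.0]
wrist_force: [-1.0, 2.5, -3.5]
width: 0.136
```

```bash
python3 st.py R
```

```text
t 15.92 theta 3.683 r 25.54 tangF(cw+) 2.01 radF 1.81 Fz -3.52 w 0.136 pos [537.55 -63.42 133.05]
```

Request:
move_arm:
  motion: [0,-0.02,0.04,0,0,0,0,0,0,0,0,0,0,0]

```text
time: 16.08
tool_pos: [537.5, -63.8, 133.1]
tcp_rot: [0.996, 0.093, -0.0, -0.0]
wrist_force: [-1.5, 3.9, -3.3]
width: 0.132
```

```bash
python3 st.py R
```

```text
t 16.08 theta 3.666 r 25.49 tangF(cw+) 3.14 radF 2.69 Fz -3.34 w 0.132 pos [537.46 -63.83 133.09]
```

Request:
move_arm:
  motion: [0,-0.02,0.04,0,0,0,0,0,0,0,0,0,0,0]

```text
time: 16.25
tool_pos: [537.4, -64.1, 133.1]
tcp_rot: [0.996, 0.093, -0.0, -0.0]
wrist_force: [-1.1, 5.4, -3.9]
width: 0.13
```

```bash
python3 st.py R
```

```text
t 16.25 theta 3.655 r 25.49 tangF(cw+) 4.78 radF 2.82 Fz -3.90 w 0.130 pos [537.36 -64.1  133.09]
```

Request:
move_arm:
  motion: [0,-0.02,0.04,0,0,0,0,0,0,0,0,0,0,0]

```text
time: 16.42
tool_pos: [537.3, -64.3, 133.1]
tcp_rot: [0.996, 0.093, 0.0, -0.001]
wrist_force: [-1.9, 7.4, -3.2]
width: 0.128
```

```bash
python3 st.py R
```

```text
t 16.42 theta 3.649 r 25.46 tangF(cw+) 6.41 radF 4.13 Fz -3.22 w 0.128 pos [537.35 -64.25 133.13]
```

The force is now 6.4 N with almost no travel, so the right dial is caught. I'll relax, release and go up.

Request:
move_arm:
  motion: [0,0.04,-0.1,0,0,0,0,0,0,0,0,0,0,0,0.2,0,0,0,0,0,0,0.3,0,0,0,0,0,0,0.45,0,0,0,0,0,0,0.45,0,0,0,0,0,0,0.45,0,0,-2,0,0,0,0.45,0,0,-3,0,0,0,0.45,0,0,-3,0,0,0,0.45,0,0,0,0,0,0]

```text
time: 17.25
tool_pos: [540.9, -64.2, 219.6]
tcp_rot: [0.996, 0.093, 0.005, 0.001]
wrist_force: [1.1, 1.4, 0.3]
width: 0.451
```

Run:
```python
from cell import robot
s=robot.sense();p=s['tool_pos'];print(p,s['wrist_force'])
import numpy as np
d=np.array([447.5,5.5])-p[:2]; y=2*np.arctan2(s['tcp_rot'][1],s['tcp_rot'][0])
print(y,d@[np.cos(y),np.sin(y)],d@[np.sin(y),-np.cos(y)])
```

```text
[540.8755947  -64.1580551  219.64307966] [1.10647282 1.41601282 0.25875836]
0.18719966338813537 -78.78031692810181 -85.81904212484908
```

Request:
move_arm:
  motion: [0.45,-2,-2.2,0,0,0,0,0.45,-2,-2.2,0,0,0,0,0.45,-2,-2.2,0,0,0,0,0.45,-1.9,-2,0,0,0,0,0.45,0,0,0,0,0,0,0.45,0,0,0,0,0,0]

```text
time: 17.75
tool_pos: [443.6, 6.6, 214.0]
tcp_rot: [0.996, 0.094, 0.001, -0.0]
wrist_force: [0.6, 0.2, 0.3]
width: 0.448
```

Run:
```python
from cell import robot
import cv2
from h import *
s=robot.sense();print(s['tool_pos'],s['tcp_rot'],s['wrist_force'])
n="wrist"
im=robot.snapshot(n);cv2.imwrite(f"pics/wrist6.png",im[:,:,::-1])
print([(r['p'],r['position']) for r in robot.mark_of(n,"bolt_knob")])
```

```text
[443.64127913   6.56416355 214.02532319] [ 9.95563672e-01  9.40839246e-02  1.05650016e-03 -2.73206400e-04] [0.6304154  0.17751978 0.25205471]
[(0.65, [448.3, 1.1, 113.8])]
```

View pics/wrist6.png

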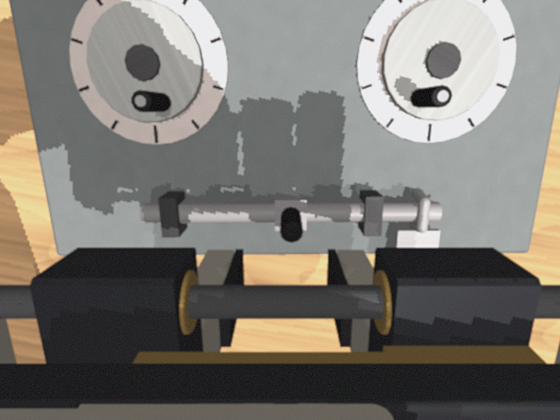

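Both dials stand where I left them: left peg foot (167,101), right peg foot (418,97). The knob's foot is at (291,212) and its top at (291,230).

Run:
```python
from cell import robot
from h import *
cp=robot.camera_params("wrist")
d={}
for n,u,v,z in [("ktop",291,232,154),("kfoot",291,212,118),("Lc",142,62,112),("Rc",443,60,112),("Lt",140,101,149),("Rt",442,96,149)]:
    d[n]=ray(cp,u,v,z);print(n,d[n])
for s in "LR":
    e=(d[s+"t"]-d[s+"c"]);print(s,np.hypot(e[0],e[1]),(0.186-np.arctan2(e[1],e[0]))%6.283)
p=robot.sense()['tool_pos'];k=d['ktop'];q=(k-p)[:2];y=.187
print(q@[np.cos(y),np.sin(y)],q@[np.sin(y),-np.cos(y)])
```

```text
ktop [446.03228559   3.20851772 154.        ]
kfoot [448.14622488   3.08039607 118.        ]
Lc [526.00896564 114.20637201 112.        ]
Rc [562.49173658 -72.7650912  112.        ]
Lt [504.01105048  99.43635193 149.        ]
Rt [537.53250234 -63.879338   149.        ]
L 26.496448154760326 2.7363008600225376
R 26.493772550681733 3.669426797414745
0.8227380899284518 3.0486648877846543
```

Request:
move_arm:
  motion: [0.45,0.25,0.35,2.5,0,0,0,0.45,0,0,2.3,0,0,0,0.45,0,0,1.5,0,0,0,0.45,0,0,1.1,0,0,0,0.45,0,0,0,0,0,0,0.45,0,0,0,0,0,0]

```text
time: 18.35
tool_pos: [447.5, 2.4, 138.8]
tcp_rot: [0.996, 0.093, -0.001, 0.0]
wrist_force: [-0.5, 0.0, 0.6]
width: 0.449
```

Request:
move_arm:
  motion: [0.3,0,0,0,0,0,0,0.22,0,0,0,0,0,0,0.16,0,0,0,0,0,0,0.08,0,0,0,0,0,0,0,0,0,0,0,0,0,0,0,0,0,0,0,0,0,0,0,0,0,0,0]
  squeeze: 10

```text
time: 18.93
tool_pos: [447.4, 3.1, 139.7]
tcp_rot: [0.996, 0.093, 0.0, -0.0]
wrist_force: [-0.3, 0.4, 4.2]
width: 0.154
```

Run:
```python
from cell import robot
import cv2
s=robot.sense();print(s['tool_pos'],s['wrist_force'],s['width'])
im=robot.snapshot("wrist");cv2.imwrite(f"pics/wrist7.png",im[:,:,::-1])
```

```text
[447.42594851   3.14757072 139.72452776] [-0.25618146  0.39837405  4.21745474] 0.1539739478119204
```

View pics/wrist7.png

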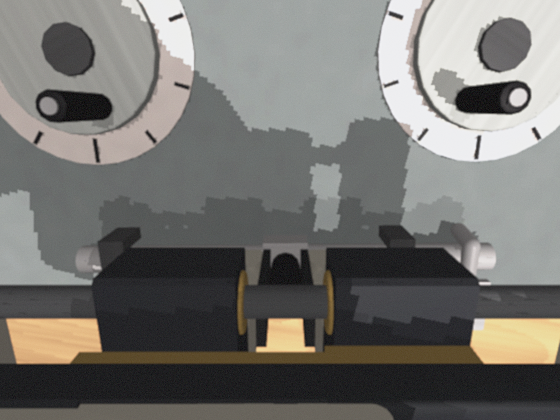

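The knob is gripped: the opening is 13.6 mm and it sits centred at (286,262). I'll draw left (tool −y) gently.

Request:
move_arm:
  motion: [0,0,-0.15,-0.05,0,0,0,0,0,-0.15,0,0,0,0,0,0,0,0,0,0,0]

```text
time: 19.23
tool_pos: [446.8, 6.1, 139.8]
tcp_rot: [0.996, 0.093, 0.0, 0.0]
wrist_force: [2.0, -1.3, -1.2]
width: 0.159
```

Request:
move_arm:
  motion: [0,0,-0.12,0,0,0,0,0,0,0,0,0,0,0]

```text
time: 19.4
tool_pos: [446.6, 7.3, 139.8]
tcp_rot: [0.996, 0.093, 0.0, 0.0]
wrist_force: [3.7, -1.4, -0.8]
width: 0.158
```

Request:
move_arm:
  motion: [0,0,-0.12,0,0,0,0,0,0,0,0,0,0,0]

```text
time: 19.57
tool_pos: [446.3, 8.5, 139.8]
tcp_rot: [0.996, 0.093, 0.0, -0.0]
wrist_force: [3.8, -1.2, -0.5]
width: 0.158
```

Request:
move_arm:
  motion: [0,0,-0.12,0,0,0,0,0,0,0,0,0,0,0]

```text
time: 19.73
tool_pos: [446.1, 9.7, 139.8]
tcp_rot: [0.996, 0.093, 0.0, -0.0]
wrist_force: [3.1, -0.3, -1.6]
width: 0.157
```

It's 6.7 mm drawn and still sliding freely. Continue.

Request:
move_arm:
  motion: [0,0,-0.15,0,0,0,0,0,0,-0.15,0,0,0,0,0,0,0,0,0,0,0]

```text
time: 19.98
tool_pos: [445.5, 12.7, 139.8]
tcp_rot: [0.996, 0.093, 0.0, -0.0]
wrist_force: [3.7, -1.1, -1.4]
width: 0.158
```

Request:
move_arm:
  motion: [0,0,-0.25,0,0,0,0,0,0,-0.25,0,0,0,0,0,0,-0.25,0,0,0,0,0,0,0,0,0,0,0]

```text
time: 20.32
tool_pos: [444.0, 20.3, 139.8]
tcp_rot: [0.996, 0.093, 0.0, -0.0]
wrist_force: [2.8, 1.3, -1.6]
width: 0.156
```

Request:
move_arm:
  motion: [0,0,-0.25,0,0,0,0,0,0,-0.25,0,0,0,0,0,0,-0.25,0,0,0,0,0,0,0,0,0,0,0]

```text
time: 20.65
tool_pos: [442.5, 27.7, 139.8]
tcp_rot: [0.996, 0.093, 0.0, -0.0]
wrist_force: [3.6, 0.6, -0.3]
width: 0.156
```

Request:
move_arm:
  motion: [0,0,-0.2,0,0,0,0,0,0,-0.2,0,0,0,0,0,0,-0.2,0,0,0,0,0,0,0,0,0,0,0]

```text
time: 20.98
tool_pos: [441.4, 33.4, 139.8]
tcp_rot: [0.996, 0.093, -0.0, -0.0]
wrist_force: [3.0, 0.0, -0.7]
width: 0.156
```

Run:
```python
from cell import robot
import numpy as np
s=robot.sense();print(s['tool_pos'],s['wrist_force'],s['width'],np.hypot(*(s['tool_pos'][:2]-[447.43,3.15])))
```

```text
[441.38116466  33.3660348  139.77749349] [ 3.01654426  0.02986137 -0.67880722] 0.1563963527445358 30.815534528582084
```

Request:
move_arm:
  motion: [0,0,-0.15,0,0,0,0,0,0,-0.12,0,0,0,0,0,0,0,0,0,0,0]

```text
time: 21.23
tool_pos: [440.9, 35.9, 139.8]
tcp_rot: [0.996, 0.093, -0.0, -0.0]
wrist_force: [3.2, -0.0, 0.3]
width: 0.158
```

Request:
move_arm:
  motion: [0,0,-0.08,0,0,0,0,0,0,0,0,0,0,0]

```text
time: 21.4
tool_pos: [440.8, 36.4, 139.8]
tcp_rot: [0.996, 0.093, -0.0, 0.0]
wrist_force: [4.1, -2.6, 0.1]
width: 0.156
```

Request:
move_arm:
  motion: [0,0,-0.08,0,0,0,0,0,0,0,0,0,0,0]

```text
time: 21.57
tool_pos: [440.8, 36.5, 139.8]
tcp_rot: [0.996, 0.093, -0.0, 0.001]
wrist_force: [5.9, -7.7, -0.5]
width: 0.153
```

Run:
```python
from cell import robot
import numpy as np
s=robot.sense();print(s['tool_pos'],s['wrist_force'],s['width'],np.hypot(*(s['tool_pos'][:2]-[447.43,3.15])))
```

```text
[440.76441075  36.49793287 139.79718533] [ 5.89492114 -7.66648755 -0.47405085] 0.15297715970801515 34.00756837839
```

The bolt is stopped hard at about 34–35 mm with the force rising, which is the end stop. I'll relax, release, lift and check.

Request:
move_arm:
  motion: [0,0,0.1,0,0,0,0,0,0,0,0,0,0,0,0.25,0,0,0,0,0,0,0.35,0,0,0,0,0,0,0.45,0,0,0,0,0,0,0.45,0,0,0,0,0,0,0.45,0,0,-2,0,0,0,0.45,0,0,-3,0,0,0,0.45,0,0,-3,0,0,0,0.45,0,0,0,0,0,0,0.45,0,0,0,0,0,0]

```text
time: 22.48
tool_pos: [441.5, 36.8, 221.3]
tcp_rot: [0.996, 0.093, 0.002, -0.001]
wrist_force: [-0.9, -0.2, -1.4]
width: 0.453
```

Run:
```python
from cell import robot
import cv2
from h import *
s=robot.sense();print(s['tool_pos'],s['wrist_force'],s['width'])
im=robot.snapshot("wrist");cv2.imwrite(f"pics/wrist8.png",im[:,:,::-1])
print([(r['p'],r['position']) for r in robot.mark_of("wrist","bolt_knob")])
im=robot.snapshot("side");cv2.imwrite("pics/side8.png",cv2.resize(im[140:270,210:350,::-1],None,fx=4.5,fy=4.5,interpolation=cv2.INTER_CUBIC))
```

```text
[441.53385172  36.81494838 221.26103914] [-0.85810458 -0.16931313 -1.39496604] 0.4530162045920837
[(0.75, [442.7, 36.5, 113.9])]
```

View pics/wrist8.png

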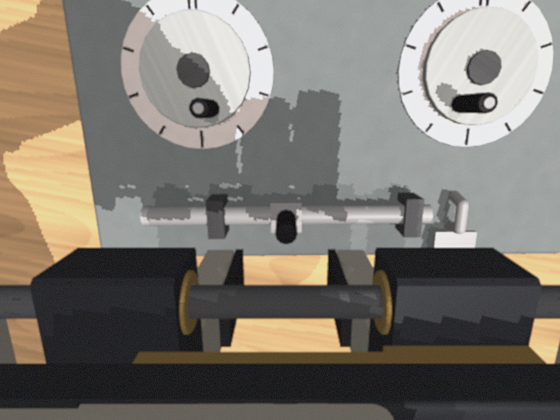

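View pics/side8.png

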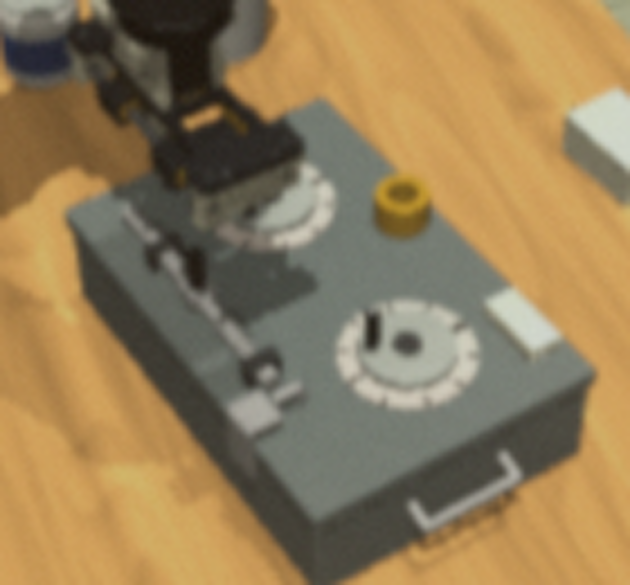

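The bolt is drawn to its stop: the knob is at (286,225), and its right end has left the hasp at (460,215). The dials haven't moved and the gripper is clear.

```bash
python3 -c "
from cell import robot
print(robot.hand_in(), robot.sense()['time'])"
```

```text
the job is handed in; nothing more can be done
the job is handed in; nothing more can be done
```

The chest is unlocked and I handed the job in a little after 22.5 s, of the 64 s allowed.

**Dials:** I turned each one by its peg with an 8 N grip, in steps of about 1 mm near the gate. Each snapped forward and then held. I stopped at 7.7 N on the left and 6.4 N on the right, and released them.

**Bolt:** I drew it left by the knob with a 10 N grip until it met its end stop, where the wrist force was about 10 N. I then let go and lifted clear.

**Last checks:**
- **Dial angles:** A wrist picture taken just before gripping the knob put the left dial at about 2.74 rad and the right at about 3.67 rad. Both are within limits, but the left is only about 0.1 rad below its upper limit of 2.83. By the printed ticks it looked closer to 2.6.
- **Bolt travel:** The tool moved 34.0 mm and the network's knob position shifted about 34 mm. Both are just under the nominal 35 mm but above the required 31 mm.
- **Bystanders:** The spool and label pad look unmoved in the last side picture. The can, tub and cases were never approached, and I did not re-measure them.
- **Forces:** The readings after each move stayed below about 10 N at the wrist. Peaks within a move were not recorded.

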